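# Dispense one jar lid and slide it to the uncapped jar

### The arm

A 7-joint arm with a two-finger parallel gripper is mounted at the origin on the work surface. World frame = base frame: x ahead of the robot, y to its left, z up, the work surface at z = 0. Lengths are in m, angles in rad, forces in N, time in s.
With the tool pointing down it reaches from about 0.4 to 0.9 m from the base axis. Payload 5.5 kg.
Tool frame: the origin (TCP) lies midway between the tips of the shut fingers; the grasp point (between the pads) lies 19 mm behind it (manip.grip_depth is the distance from the TCP to the grasp point, in m); z points along the fingers, y is the line along which they close (so a half turn about z gives the same grasp; the last joint's range is limited). The gripper opens to 92 mm and grips with 3 to 60 N. Pads are 19 mm wide; open, the fingers measure 130 mm over their backs; the gripper's body (75 mm by 190 mm) begins 47 mm behind the grasp point.
Start: joints at [-0.938, 0.501, -0.427, 1.55, 0.221, 1.138, -0.21], TCP at [0.235, 0.606, 0.227] pointing down, gripper open.
Joint ranges: [-2.88, 2.88], [-0.31, 2.03], [-1.54, 1.56], [0.2, 2.42], [-1.41, 4.55], [0.19, 2.02], [-2.57, 2.57]. Speed limits (rad/s): [2.57, 2.57, 3.14, 3.14, 3.14, 3.14, 3.14].

### API

Orientations are given as a unit quaternion [x, y, z, w].
In Python, from bench import manip, effector, viewer gives the robot as it stands. Calls block until the motion is done:
- manip.move_pose(position, orientation): joint-space move of the TCP to a pose.
- manip.servo_line(position, ori=None, vel=0.15): straight line of the TCP; ori=None keeps the orientation; vel is the mean speed in m/s.
- manip.movej(angles): joint-space move.
- effector.open_jaws() and effector.close(f_grip=None): open the fingers fully, or close them until they stop; f_grip is the grip in N (None keeps the last).
- manip.sleep(seconds).
- manip.solve_ik(position, orientation): joint angles nearest the present ones, or None.
- viewer.get_image(name): name is "side" or "top" or "wrist"; returns the picture (480x640x3 uint8, red, green, blue); there is no depth.
- viewer.get_calibration(name): a dict with "vfov" (degrees; the focal length in pixels is half the picture's height over the tangent of half this angle, whatever the lens; pixels are square), "cx", "cy" (the principal point, pixels), "eye" and "attitude" of the camera in the world. Camera axes: x right, y down, z forward; pixel columns grow to the right and rows downward; lengths in m; the calibration is good to about 2 mm. A picture is of the moment at which its call begins: read the wrist's pose just before it. get_calibration takes no time and is no camera call; for the wrist camera it gives the pose at the moment of the call.
A pose or a line that the arm cannot do raises manip.PlanningError and nothing moves.
- manip.hand_in(): hands the job in; it is judged then, once.
Readings, each from a call of its own:
- manip.current_clock(): time.
- manip.current_q(): joint angles.
- manip.current_joint_velocities(): joint speeds.
- manip.current_tau(): joint torques, N m.
- manip.current_tool_pos(): TCP position.
- manip.current_tcp_rot(): TCP orientation.
- manip.current_force(): force on the tool from outside, world axes, zero at the start.
- manip.current_wrist_torque(): the same for the moment, N m.
- manip.current_finger_gap(): finger opening in m.
- manip.current_gripper_force(): force on a finger pad.
Only numpy, scipy, OpenCV 4.12 (cv2) and the standard library are available. Lean on these libraries where they do the work, as an engineer would, in place of code of your own. Each camera call takes 0.05 s, during which the arm holds its last target. There are 200 camera calls.

### The job

Press the black palm knob of the lid dispenser down once and let it come back up, so that a single lid slides down the chute. Then nudge that lid sideways off the end of the chute with the fingertips and push it flat along the steel table until it lies right beside the one jar that has no lid on, touching it or no more than a finger's width away. Do not pick the lid up, leave the other lids in the magazine, and leave the jars and the other things standing where they are.

Things in the scene. Friction and masses are not known exactly. Their poses are not given: they have to be found in the camera images.
- dispenser: Lid dispenser of bright sheet metal, fixed. Origin: on the table under the axis of the upright lid magazine (collar, four rods and hoop, radius 45 mm, top 190 mm high, five lids stacked on a deck 40 mm high). Its -x is the chute's way, its +x leads to the press tower (x = 42 to 142 mm, 70 mm wide, 158 mm high). The three jars stand in a row on its -y side, y = -215 to -235 mm, at x about -105, -203 and -300 mm.
- chute_end (a point): Where a dispensed lid comes to rest: on the tongue, 203 mm along -x from the dispenser's origin. The tongue is a plate 50 mm wide and 4 mm thick on the table, x = -138 to -240 mm, open on both sides (y), with a bent-up end stop at x = -240 to -243 mm, 30 mm wide, 18 mm high. Behind it the chute rises from x = -138 to -55 mm, 83 mm wide with side walls. Axes as the dispenser's.
- knob_top (a point): Centre of the top of the black palm knob (42 mm across, mushroom-shaped) at the head of the plunger, 108 mm along +x from the dispenser's origin; 225 mm above the table at rest, 193 mm when pressed. Moves with the plunger.
- plunger (a joint): Plunger travel: 0 up (rest) to 0.032 m fully down. Spring and damper resist: about 2 N at the start, 5 N at the bottom, and some 2 N more per 0.1 m/s; it springs back by itself. Through a bell crank it drives a pusher bar under the stack 2.7 times as far. Press right to the bottom: only there (beyond about 0.028) is the lowest lid surely freed to slide down the chute; a half press leaves it stuck half out.
- lid1: The lowest of five identical gold-coloured screw lids in the magazine, the one that will come out: a disc 72 mm across and 15 mm high, about 22 g. Origin: centre of its underside, z up through its top. In the magazine its origin is 40 mm above the table, lying on the tongue 4 mm, lying on the table 0.
- lid2: Lid number 2 from the bottom of the stack, same size; origin at the centre of its underside. It stays in the magazine and sinks by 15 mm when the lowest lid has gone.
- lid3: Lid number 3 from the bottom of the stack, same size; origin at the centre of its underside. It stays in the magazine and sinks by 15 mm when the lowest lid has gone.
- lid4: Lid number 4 from the bottom of the stack, same size; origin at the centre of its underside. It stays in the magazine and sinks by 15 mm when the lowest lid has gone.
- lid5: Lid number 5 from the bottom of the stack, same size; origin at the centre of its underside. It stays in the magazine and sinks by 15 mm when the lowest lid has gone.
- jar_open: The jar without a lid: a round glass jar mug full of dark red jam, 77 mm across (radius 38.5 mm), 124 mm high, 0.5 kg, with an open mouth 65 mm across. Its handle stands out to 70 mm from the axis along its own -y (turned away from the dispenser, within 30 degrees), 25 to 92 mm above the table. Origin: centre of its foot. It may have any of the three places in the row.
- jar_a: A jar of the same kind and size with its gold-coloured lid screwed on (128 mm high). Origin: centre of its foot. Leave standing.
- jar_b: The other jar with its lid on, the same in size. Origin: centre of its foot. Leave standing.
- funnel: Steel canning funnel standing upside down beyond the end of the chute: 104 mm across at the foot, 58 mm high. Origin: centre of its foot. Leave alone.
- spoon: Steel spoon 240 mm long lying near the robot's side of the dispenser, along the dispenser's x axis within about 15 degrees. Leave alone.
- bowl: Small steel bowl, 110 mm across, 50 mm high, on the jars' side of the press tower. Origin: centre of its foot. Leave alone.
- labels: Roll of paper labels standing beyond the press tower, 84 mm across, 50 mm high. Origin: centre of its foot. Leave alone.
Mind the look-alikes: they are no part of the job. What is shaped like the jar_open but blue or purple is not meant.

How it is judged:
On the way, in this order (a step that is already met when the one before it is completed fails the run):
1. the plunger is pressed down (value of joint plunger above 0.018 m).
2. one lid has come down the chute and lies on its end (horizontal distance between lid1 and chute_end below 0.02 m and height (world z) of lid1 below 0.008 m and linear speed of lid1 below 0.02 m/s), for 0.2 s.
3. the plunger is back up and the lid has been nudged sideways off the tongue onto the table (value of joint plunger below 0.005 m and (y of lid1 in the frame of dispenser above 0.05 m or y of lid1 in the frame of dispenser below -0.05 m) and height (world z) of lid1 below 0.0025 m).
At the end, for the whole second after the job is handed in: The dispensed lid lies flat on the table and still, its rim touching the uncapped jar's glass or at most 22 mm from it (centres within 97 mm); the knob is up again; the four other lids are still in the magazine; the jars stand within 20 mm and the other things within 30 mm of where they were (horizontal distance between lid1 and jar_open below 0.097 m and height (world z) of lid1 below 0.0025 m and angle between lid1's own z axis and vertical below 0.05 rad and linear speed of lid1 below 0.01 m/s and value of joint plunger below 0.005 m and horizontal distance between each of lid2, lid3, lid4, lid5 and dispenser below 0.02 m and distance of each of jar_open, jar_a, jar_b from where it was at the start of the episode below 0.02 m and distance of each of funnel, spoon, bowl, labels from where it was at the start of the episode below 0.03 m and angle between each of jar_open, jar_a, jar_b's own z axis and vertical below 0.1 rad).
It fails at once if the lid is picked up ((x of lid1 in the frame of dispenser below -0.17 m or y of lid1 in the frame of dispenser above 0.06 m or y of lid1 in the frame of dispenser below -0.06 m) and height (world z) of lid1 above 0.03 m).
It fails at once if the lid is turned up on edge ((x of lid1 in the frame of dispenser below -0.17 m or y of lid1 in the frame of dispenser above 0.06 m or y of lid1 in the frame of dispenser below -0.06 m) and angle between lid1's own z axis and vertical above 0.7 rad).
It fails at once if a second lid leaves the magazine (horizontal distance between any of lid2, lid3, lid4, lid5 and dispenser above 0.02 m or height (world z) of lid5 above 0.13 m).
It fails at once if a jar or a bystander is shoved or lifted (distance of any of jar_open, jar_a, jar_b from where it was at the start of the episode above 0.02 m or distance of any of funnel, spoon, bowl, labels from where it was at the start of the episode above 0.03 m).
It also fails if it takes over 59 s, if anything falls off the work surface, if the arm or the gripper's body presses on something with over 40 N, if the wrist force passes 120 N, or if a joint passes its speed limit or range.

## Working session

There is one attempt and no reset: what is moved stays moved. The work goes in short steps, each a Python script; the robot and the scene stay as the last script left them, time stands still between calls to the robot, and variables do not carry over. Pictures are saved under pics/ and viewed, at most 10 in all, crops included, and the job is handed in when it is done.

```bash
mkdir -p pics; ls; cat > h.py <<'E'
import numpy as np, cv2
from bench import manip, effector, viewer
from scipy.spatial.transform import Rotation as R
def rot(att):
    a=np.array(att,float)
    return a if a.shape==(3,3) else R.from_quat(a).as_matrix()
def ray(c,u,v,z):
    f=240/np.tan(np.radians(c["vfov"])/2)
    d=rot(c["attitude"])@np.array([(u-c["cx"])/f,(v-c["cy"])/f,1.])
    e=np.array(c["eye"]); return e+d*(z-e[2])/d[2]
def proj(c,p):
    f=240/np.tan(np.radians(c["vfov"])/2)
    q=rot(c["attitude"]).T@(np.array(p)-np.array(c["eye"])); return np.array([c["cx"]+f*q[0]/q[2],c["cy"]+f*q[1]/q[2]])
def snap(n,fn):
    im=viewer.get_image(n); cv2.imwrite(fn,im[:,:,::-1]); return im
E
python3 - <<'E'
from h import *
for n in ("top","side"):
    snap(n,f"pics/{n}0.png"); print(n,viewer.get_calibration(n))
print(manip.current_tool_pos(),manip.current_tcp_rot(),manip.current_clock())
E
```

```text
pics
top {'vfov': 55.90536713755221, 'cx': 319.86579211851154, 'cy': 239.48141266119558, 'eye': array([0.43301201, 0.14795503, 1.10280469]), 'attitude': array([-0.70154812,  0.71018098, -0.04218621,  0.04115255])}
side {'vfov': 49.291468948271046, 'cx': 311.238654674155, 'cy': 234.05615945277395, 'eye': array([ 0.18387641, -0.62198083,  0.92150758]), 'attitude': array([ 0.89325025, -0.2027832 ,  0.09495598, -0.38982859])}
[0.23475035 0.6054734  0.22576756] [ 1.83826606e-01  9.82958306e-01 -8.42302192e-04 -1.93705100e-04] 0.1
```

View pics/top0.png

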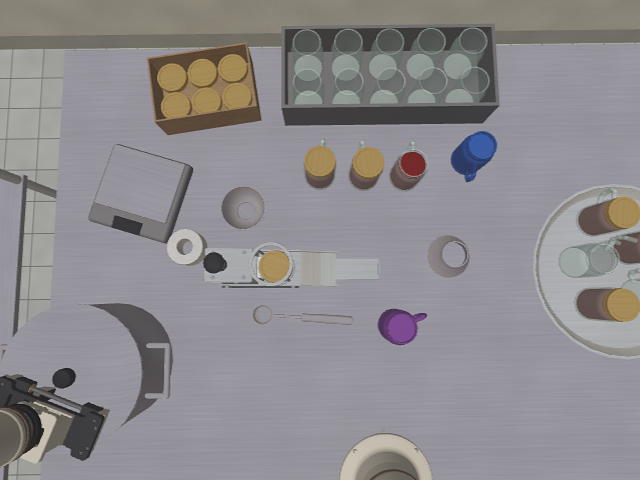

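View pics/side0.png

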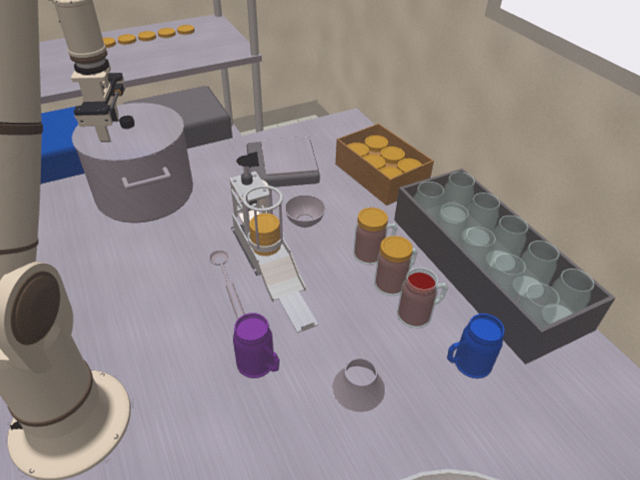

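The top view shows the knob at (214,263), the lid stack at (275,265) and the tongue end at (379,268). The jars are at (320,160), (368,162) and the open red one at (412,163). The funnel is at (449,256), the spoon runs along (253–352, 315), and the purple mug is at (398,326). The side view agrees: the chute points toward -y, the open jar is third in the row, and the purple mug stands close to the tongue on the robot's side.

```bash
cat > m.py <<'E'
from h import *
T=cv2.imread("pics/top0.png"); S=cv2.imread("pics/side0.png")
ct=viewer.get_calibration("top"); cs=viewer.get_calibration("side")
def blobs(im,lo,hi,box,amin=60):
    m=cv2.inRange(cv2.cvtColor(im,cv2.COLOR_BGR2HSV),np.array(lo),np.array(hi))
    k=np.zeros_like(m); x0,y0,x1,y1=box; k[y0:y1,x0:x1]=m[y0:y1,x0:x1]
    n,_,st,ce=cv2.connectedComponentsWithStats(k)
    return [(ce[i].round(1),st[i].tolist()) for i in range(1,n) if st[i][4]>amin]
def tri(a,b):
    A=[];B=[]
    for c,p in((ct,a),(cs,b)):
        o=np.array(c["eye"]); d=ray(c,*p,0)-o; d/=np.linalg.norm(d); P=np.eye(3)-np.outer(d,d); A.append(P);B.append(P@o)
    return np.linalg.lstsq(np.vstack(A),np.hstack(B),rcond=None)[0]
if __name__=="__main__":
    kn=blobs(T,(0,0,0),(180,255,45),(195,245,235,285),30); print("knob top",kn)
    kns=blobs(S,(0,0,0),(180,255,45),(230,145,262,190),30); print("knob side",kns)
    for b in kn: print(ray(ct,*b[0],.222))
    for nm,lo,hi,bt,bs in (("red",(0,150,60),(8,255,255),(390,140,440,190),(395,260,445,300)),("purple",(135,80,40),(165,255,255),(360,300,440,350),(220,300,290,390))):
        print(nm,blobs(T,lo,hi,bt),blobs(S,lo,hi,bs))
    g=blobs(T,(12,100,80),(30,255,255),(250,140,400,290)); print("gold",g)
    for b in g: print(b[0],ray(ct,*b[0],.128),ray(ct,*b[0],.115))
    r=blobs(T,(0,150,60),(8,255,255),(390,140,440,190))
    print([ray(ct,*r[0][0],z) for z in(.1,.11,.12)])
    tri_r=tri(r[0][0],blobs(S,(0,150,60),(8,255,255),(395,260,445,300))[0][0]); print("tri red",tri_r)
    if kn and kns: print("tri knob",tri(kn[0][0],kns[0][0]))
    gr=cv2.resize(T[130:350,190:480],None,fx=2.7,fy=2.7,interpolation=cv2.INTER_CUBIC); cv2.imwrite("pics/crop.png",gr)
E
python3 m.py
```

```text
knob top []
knob side []
red [(array([412.3, 162.7]), [401, 152, 24, 23, 386])] [(array([421.2, 280.3]), [409, 273, 26, 16, 260])]
purple [(array([399. , 325.6]), [378, 309, 49, 36, 1156])] [(array([253.8, 345.8]), [233, 313, 46, 65, 2242])]
gold [(array([319.3, 161.6]), [304, 146, 31, 32, 788]), (array([367.7, 162.8]), [352, 147, 32, 32, 795]), (array([273.7, 265.5]), [259, 251, 30, 32, 736])]
[319.3 161.6] [0.7222574  0.14493721 0.128     ] [0.72611478 0.14489696 0.115     ]
[367.7 162.8] [0.71823286 0.03776809 0.128     ] [0.72203657 0.03629864 0.115     ]
[273.7 265.5] [0.49323304 0.24601514 0.128     ] [0.49403615 0.24732287 0.115     ]
[array([ 0.72543412, -0.06704431,  0.1       ]), array([ 0.72251808, -0.06490033,  0.11      ]), array([ 0.71960204, -0.06275635,  0.12      ])]
tri red [ 0.72065113 -0.06374844  0.11381177]
```

View pics/crop.png

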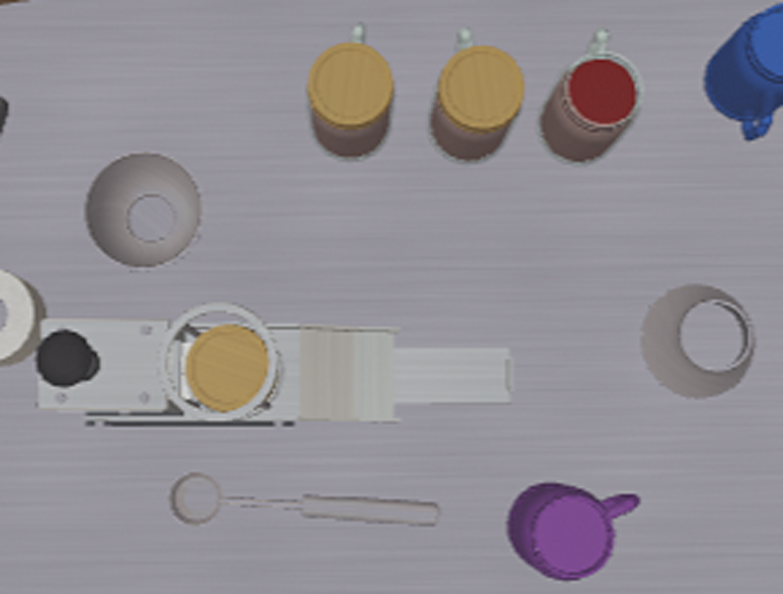

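The crop (2.7× scale, offset (190,130)) gives the knob at full-image pixel (214,262.6). The outer tongue end has corners (379.6,258.9) and (379.6,279.3), and the purple mug's top centre is about (402,328).

```bash
cat > geo.py <<'E'
from m import *
k=blobs(T,(0,0,0),(180,255,75),(198,245,232,282),30)
kp=max(k,key=lambda b:b[1][4])[0] if k else np.array([214,262.6])
K=ray(ct,*kp,.222); L=ray(ct,273.7,265.5,.115); E=ray(ct,379.6,269.1,.006)
d=(K-E)[:2]; ux=d/np.linalg.norm(d); uy=np.array([-ux[1],ux[0]])
O=np.mean([K[:2]-.108*ux,L[:2],E[:2]+.241*ux],axis=0)
W=lambda x,y: O+x*ux+y*uy
D=lambda p: np.array([(np.array(p)[:2]-O)@ux,(np.array(p)[:2]-O)@uy])
if __name__=="__main__":
    print(k,"K",K,"L",L,"E",E,"len",np.linalg.norm(d),"O",O,"ux",ux,"chuteend",W(-.203,0))
    for n,p in dict(knob=K,lid=L,E=E,open=ray(ct,412.3,162.7,.114),ja=ray(ct,319.3,161.6,.128),jb=ray(ct,367.7,162.8,.128),mug=ray(ct,402,328,.124),mughandle=ray(ct,426,316,.06),spoonend=ray(ct,352,321,.003),funnel=ray(ct,455,254.5,.058),c1=ray(ct,379.6,258.9,.004),c2=ray(ct,379.6,279.3,.004)).items(): print(n,(D(p)*1000).round(1))
    q=manip.current_q()
    for yaw in(0,90):
        r=R.from_euler('z',yaw,degrees=True)*R.from_matrix(np.column_stack([[ux[1],-ux[0],0],[ux[0],ux[1],0],[0,0,-1]]))
        for p in ([*W(.108,0),.19],[*W(-.203,0),.01],[*W(-.24,-.1),.01]): print(yaw,p,manip.solve_ik(p,r.as_quat()))
E
python3 geo.py
```

```text
[(array([214.2, 262.6]), [204, 252, 23, 21, 355])] K [0.49449737 0.35250453 0.222     ] L [0.49403615 0.24732287 0.115     ] E [0.488905   0.00168185 0.006     ] len 0.35086724641288614 O [0.49318612 0.24483079] ux [0.01593872 0.99987297] chuteend [0.48995056 0.04185657]
knob [107.7   0.4]
lid [ 2.5 -0.8]
E [-243.2    0.4]
open [-305.2 -233.1]
ja [ -96.2 -230.6]
jb [-203.4 -228.3]
mug [-273.8  131.9]
mughandle [-340.4  109.6]
spoonend [-175.9  124.8]
funnel [-411.5  -31.3]
c1 [-243.7  -24.5]
c2 [-243.2   25. ]Traceback (most recent call last):
  File "geo.py", line 14, in <module>
    r=R.from_euler('z',yaw,degrees=True)*R.from_matrix(np.column_stack([[ux[1],-ux[0],0],[ux[0],ux[1],0],[0,0,-1]]))
                                         ~~~~~~~~~~~~~^^^^^^^^^^^^^^^^^^^^^^^^^^^^^^^^^^^^^^^^^^^^^^^^^^^^^^^^^^^^^^
  File "scipy/spatial/transform/_rotation.pyx", line 1143, in scipy.spatial.transform._rotation.Rotation.from_matrix
ValueError: Non-positive determinant (left-handed or null coordinate frame) in rotation matrix 0: [[ 0.99987297  0.01593872  0.        ]
 [-0.01593872  0.99987297  0.        ]
 [ 0.          0.         -1.        ]].
```

```bash
cat > arm.py <<'E'
from geo import *
def ori(deg):  # angle in the dispenser frame of the finger-closing axis; picks the easier of two half turns
    a=np.radians(deg); y=np.append(np.cos(a)*ux+np.sin(a)*uy,0); z=np.array([0,0,-1.])
    return R.from_matrix(np.column_stack([np.cross(y,z),y,z])).as_quat()
def best(x,y,z,deg):
    q0=np.array(manip.current_q()); c=[]
    for k in(deg,deg+180):
        q=manip.solve_ik([*W(x,y),z],ori(k))
        if q is not None: c.append((np.abs(np.array(q)-q0).max(),k,q))
    return min(c,key=lambda t:t[0])
def go(x,y,z,deg):
    print("go",best(x,y,z,deg)[:2]); k=best(x,y,z,deg)[1]; manip.move_pose([*W(x,y),z],ori(k))
def line(x,y,z,v=.15): manip.servo_line([*W(x,y),z],vel=v)
def st(): 
    p=manip.current_tool_pos(); print("t",round(manip.current_clock(),2),"d",(D(p)*1e3).round(1),"z",round(p[2],4),"F",np.round(manip.current_force(),1))
E
python3 - <<'E'
from arm import *
effector.close(10); st()
go(.108,0,.27,90); st()
line(.108,0,.230,.15); st()
line(.108,0,.1935,.06); st()
line(.108,0,.1915,.03); st()
manip.sleep(.3); st()
line(.108,0,.27,.1); st()
line(.03,0,.32,.3) 
manip.sleep(.5); snap("top","pics/t1.png"); st()
E
```

```text
t 1.53 d [357.1 264. ] z 0.2267 F [ 0.8 -0.6 -0.1]
go (np.float64(0.5113411982622973), 270)
t 2.9 d [110.    1.6] z 0.2697 F [ 0.8  1.3 -0.6]
t 3.32 d [108.8   1.1] z 0.2295 F [0.8 0.2 0.5]
t 4.08 d [108.9  -0.8] z 0.1945 F [2.8 1.1 4.5]
t 4.33 d [109.   -0.9] z 0.1935 F [ 0.3  2.  10.9]
t 4.62 d [108.9  -0.8] z 0.1935 F [-0.6  0.9 10.3]
t 5.56 d [107.5   0.5] z 0.269 F [-1.  -0.2 -0.3]
t 6.57 d [30.2  0.1] z 0.3197 F [-1.5  0.3 -1. ]
```

View pics/t1.png

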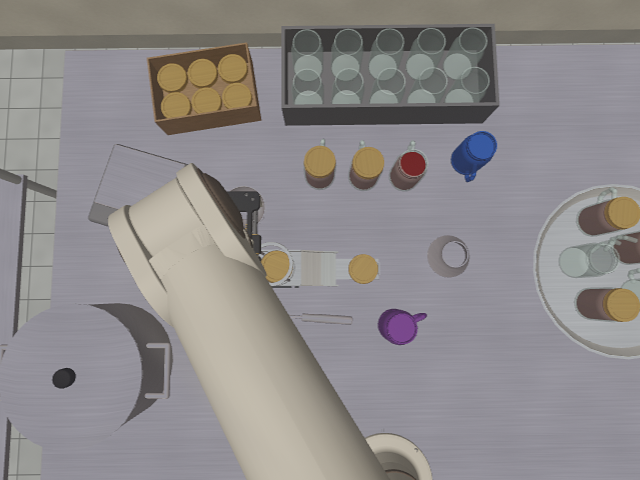

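The press worked: one lid lies at the tongue end, at pixel (363,269). Next I'll straddle it and nudge it off in -y.

```bash
cat >> arm.py <<'E'
def lid(fn):
    im=snap("top",fn)[:,:,::-1].copy(); ok=[]
    for c,s in blobs(im,(12,100,80),(30,255,255),(335,175,440,300),50): print("lid",c,s,(D(ray(ct,*c,.015))*1e3).round(1)); ok.append(D(ray(ct,*c,.015)))
    return ok
E
python3 - <<'E'
from arm import *
lid("pics/t1b.png")
effector.open_jaws()
go(-.199,-.003,.22,90)
line(-.199,-.003,.05,.2); line(-.199,-.003,.009,.1); st()
line(-.199,-.070,.009,.08); st()
line(-.199,-.066,.009,.05)
line(-.199,-.066,.15,.2); st()
line(-.08,-.02,.25,.3); st()
lid("pics/t2.png")
E
```

```text
lid [367.9 176.2] [358, 175, 21, 4, 65] [-215.9 -227.7]
lid [362.9 268.5] [349, 254, 29, 30, 659] [-201.9   -0.4]
go (np.float64(0.4383587008836163), 270)
t 10.62 d [-199.    -3.2] z 0.0093 F [-0.4 -0.6  0. ]
t 11.61 d [-199.   -69.2] z 0.0088 F [-0.  -0.4 -0.2]
t 12.72 d [-199.1  -65.1] z 0.1491 F [ 0.2 -0.  -0.6]
t 13.41 d [-81.8 -19.6] z 0.2484 F [-0.2 -0.7 -0.2]
lid [368.  176.2] [358, 175, 21, 4, 66] [-216.1 -227.7]
lid [368.3 240.9] [358, 229, 19, 28, 310] [-215.4  -67.2]
```

View pics/t2.png

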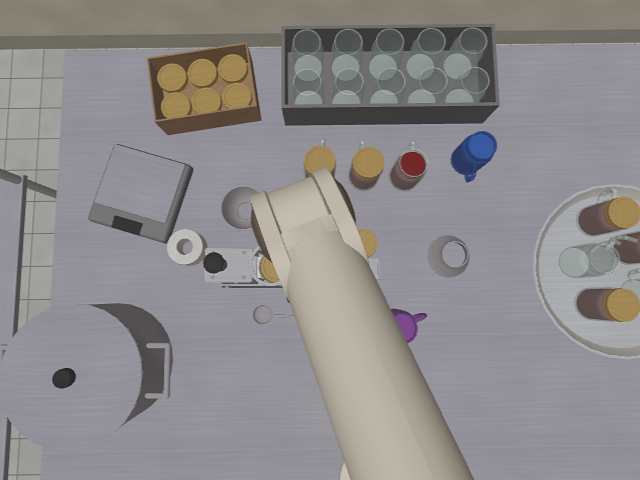

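The lid lies at about (-202,-61) in the dispenser frame; its right edge is at u=377, v 229–257, and the arm hides part of it. Next I'll push with closed fingers to y=-146 mm.

```bash
python3 - <<'E'
from arm import *
effector.close(10)
go(-.202,0.0,.2,0)
line(-.202,0.0,.06,.2); line(-.202,0.0,.009,.08); st()
line(-.202,-.100,.009,.07); st()
line(-.202,-.092,.009,.08)
line(-.202,-.03,.12,.2); line(-.1,.03,.25,.3); st()
lid("pics/t3.png")
E
```

```text
go (np.float64(1.2818958228565194), 180)
t 17.69 d [-2.02e+02 -2.00e-01] z 0.0091 F [ 0.3 -0.2  0.4]
t 19.27 d [-202.   -99.5] z 0.009 F [ 0.2  0.2 -0.4]
t 21.03 d [-101.2   30.2] z 0.2485 F [ 0.   1.  -1.1]
lid [368.  176.2] [358, 175, 21, 4, 66] [-216.1 -227.7]
lid [361.7 208.8] [348, 195, 28, 29, 639] [-200.  -146.1]
```

View pics/t3.png

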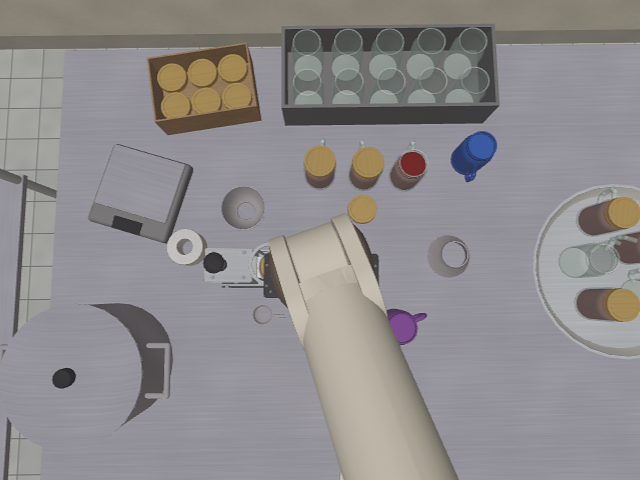

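The lid is at (362,209), i.e. (-200,-146) mm. Next comes a straddled push in -x to beside the open jar.

```bash
python3 - <<'E'
from arm import *
effector.open_jaws()
go(-.204,-.140,.25,0)
line(-.204,-.140,.06,.2); line(-.204,-.140,.009,.08); st()
line(-.304,-.140,.009,.07); st()
line(-.298,-.140,.009,.05)
line(-.298,-.140,.25,.2); line(-.1,.0,.3,.35); st()
for l in lid("pics/t4.png"): print(np.linalg.norm(l-np.array([-.3052,-.2331])))
E
```

```text
go (np.float64(0.34977389241456347), 180)
t 25.24 d [-204.1 -140.2] z 0.0089 F [ 0.1 -0.1  0.1]
t 26.82 d [-303.2 -140.1] z 0.009 F [ 0.3 -0.5 -0.4]
t 29.3 d [-101.4   -0.4] z 0.2995 F [ 0.5 -0.6 -0.4]
lid [368.  176.2] [358, 175, 21, 4, 66] [-216.1 -227.7]
lid [399.4 209. ] [386, 195, 28, 29, 642] [-292.1 -145.9]
0.08923068282790504
0.08813462925486111
```

View pics/t4.png

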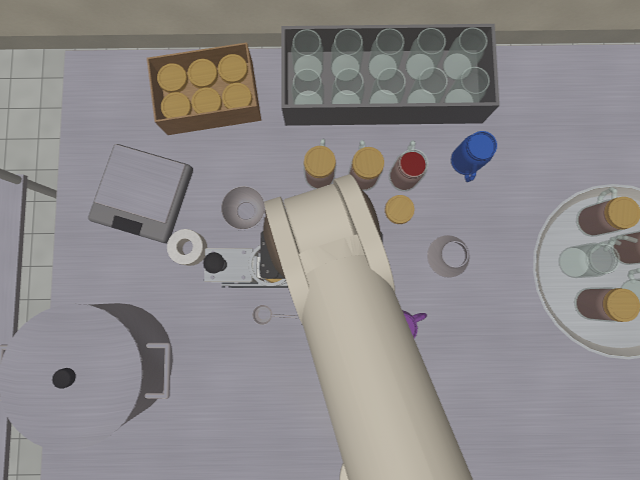

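The lid lies flat at (399,209), about 88 mm from the open jar's axis (limit 97 mm). The jars, knob and other things look unmoved.

```bash
python3 -c "
from h import *
print(manip.hand_in())"
```

```text
the job is handed in; nothing more can be done
None
```

I handed the job in after about 29 s of robot time: one lid was dispensed and pushed flat along the table to about 14 mm from the open jar (88 mm between centres, limit 97), with the knob up and the jars and other things unmoved in the last picture; the hand-in returned no verdict.

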